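Zero a step dial, set it four clicks back and lock it with a C-shaped keeper

ROBOT

A 6-joint arm with a two-finger parallel gripper is mounted at the origin on the work surface; the furniture and walls round the work are solid. World frame = base frame: x ahead of the robot, y to its left, z up, the work surface at z = 0. Lengths are in mm, angles in rad, forces in N, time in s.
With the tool pointing down it reaches from about 375 to 975 mm from the base axis. Payload 3.8 kg.
Tool frame: the origin (TCP) lies midway between the tips of the shut fingers; the grasp point (between the pads) lies 19 mm behind it (grasp_offset is the z of the grasp point in the tool frame, in mm); z points along the fingers, y is the line along which they close (so a half turn about z gives the same grasp; the last joint's range is limited). The gripper opens to 88 mm and grips with 3 to 60 N. Pads are 18 mm wide; open, the fingers measure 123 mm over their backs; the gripper's body (75 mm by 187 mm) begins 45 mm behind the grasp point.
Start: joints at [-1.385, 0.264, 1.604, -0, 1.274, -0.037], TCP at [149.144, -658.312, 218.406] pointing down, gripper open.
Joint ranges: [-2.63, 2.63], [-0.94, 2.18], [0.31, 2.57], [-1.31, 4.45], [0, 2.66], [-2.55, 2.55]. Speed limits (rad/s): [2.57, 2.57, 3.14, 3.14, 3.14, 3.14].

INTERFACE

Orientations are given as [roll, pitch, yaw] about the fixed x, y, z axes, in that order (R = Rz(yaw) Ry(pitch) Rx(roll)).
In Python, from workcell import observe, camera, camera_model, close_job, grasp_offset gives the robot as it stands. The module is installed in compiled form; this text tells all that it offers.
- The arm moves only by the tool move_arm, never from a script. Its argument "commands" is one flat list of numbers, 7 for each row, row after row: the turn, a rotation vector about the tool's x, y, z in rad, then the shift along the tool's x, y, z in cm, then the gripper's target within -1 to 1 (shut at 1, half-way at 0, fully open at -1). In form: [rx, ry, rz, tx, ty, tz, claw, rx, ry, rz, tx, ty, tz, claw, ...]. A call has 1 to 12 rows; each row shifts and turns the commanded pose from where the row before left it, along the tool's axes as they then stand; what a row does not reach is not made up. A row lasts 1/12 s, in which the tool goes at most 41.7 mm and 7.16 degrees, less where a joint would pass 70% of its speed; a pose out of reach is approached as far as the arm can. A call with a gripper value outside its range is refused whole. The fingers move at their own pace and stop on an object; "grip_force" is the grip in N (left out, the last holds). Time passes only in rows, so rows that do not move let the fingers close. It gives the time, the measured TCP pose, the force, the opening and the grip force at its end, in the units of the state.
- observe(): the state, without advancing time (a new reading comes with each control period).
- camera(name): name is "scene" or "top" or "wrist"; returns the picture (384x512x3 uint8, red, green, blue); there is no depth.
- camera_model(name): a dict with "vertical_fov" (degrees; the focal length in pixels is half the picture's height over the tangent of half this angle, whatever the lens; pixels are square), "cx", "cy" (the principal point, pixels), "R" (3x3) and "t" (3): a world point X has camera coordinates R X + t. Camera axes: x right, y down, z forward; pixel columns grow to the right and rows downward; lengths in mm; the calibration is good to about 2 mm. A picture is of the moment at which its call begins: read the wrist's pose just before it. camera_model takes no time and is no camera call; for the wrist camera it gives the pose at the moment of the call.
- close_job(): hands the job in; it is judged then, once.
The state is a dict: "time": time; "joint_pos": joint angles; "qd": joint speeds; "joint_torque": joint torques, N m; "tool_pos": TCP position; "eef_rot": TCP orientation; "wrist_force": force on the tool from outside, world axes, zero at the start; "torque": the same for the moment, N m; "gripper_width": finger opening in mm; "gripper_force": force on a finger pad.
Only numpy, scipy, OpenCV 4.12 (cv2) and the standard library are available. Lean on these libraries where they do the work, as an engineer would, in place of code of your own. Each camera call takes 0.05 s, during which the arm holds its last target. There are 200 camera calls.

TASK

Set and lock the battery charge regulator, the grey box with the lever dial on top: push the lever clockwise (seen from above) right up to its end stop, then bring it back exactly four clicks. Then lock the dial: slide the C-shaped steel keeper sideways, gap first, onto the spindle in the middle of the dial, under the spindle's head, so that the spindle stands well inside the C and the keeper lies flat on the dial with the lever still at four clicks. Let go, and leave the jar, flask, bottle, screwdriver and crocodile clip standing and lying where they are.

Things in the scene. Friction and masses are not known exactly. Their poses are not given: they have to be found in the camera images.
- regulator: Grey charge regulator box fixed to the table, 140 x 140 mm, deck 45 mm high; two studs at its back corners to 57 mm and a block behind the dial (51 to 73 mm along +x) to 59 mm. Origin: centre of its underside, on the dial's vertical axis; z up, front faces its own -x. On the deck a black fluted dial, radius 45 mm, with a flat top (radius 38 mm) 66 mm above the table.
- spindle (a point): Axis of the spindle at the level of the dial's flat top (66 mm above the table), where the keeper's underside rests; axes as the regulator's. The fixed steel spindle, 12 mm diameter, stands up through the dial's centre; its head, 30 mm diameter, spans 86 to 100 mm above the table, leaving 20 mm free between dial and head.
- lever (a joint): Angle of dial and lever, rad: 0 at the clockwise stop, growing counter-clockwise from above to 3.142 at the other stop. Spring clicks every 0.349 (20 deg); four clicks back is 1.396. At 0 the lever points along the regulator's +y, at 1.571 along -x (front), at 3.142 along -y. A click takes 2 to 4 N at the post; past the hump it snaps on into the next click and stays.
- lever_post (a point): Top centre of the upright dark steel post near the lever's end, 72 mm from the dial's axis: 16 mm diameter, standing free from 62 to 103 mm above the table. Below it the lever bar, 16 mm wide, runs out to 79 mm from the axis at 50 to 62 mm height. The post can be pushed from either side with closed fingers.
- keeper: Loose C-shaped steel keeper with a stem, flat on the table: 117 mm long, 56 wide, 100 g, plate 8 mm thick. Origin: underside, centre of the C's eye (24 mm across). The C's gap, 18 mm wide with rounded tips, opens towards its own -x; the tips end 19 mm from the eye's centre. The stem, 14 mm wide, runs along +x to 89 mm. It balances on the dial by itself.
- keeper_eye (a point): Centre of the keeper's eye, on its underside; axes as the keeper's.
- keeper_grip (a point): Middle of the black grip block that stands on the keeper's stem, 62 mm from the eye along the keeper's +x and 22 mm above its underside. The block is 40 mm long (along the stem), 14 mm wide; its top is 34 mm above the underside.
- black_screwdriver: Bystander: black screwdriver, 149 mm long along its own y, 21 mm thick, lying beside the keeper. Origin: centre of its underside. Leave it.
- red_clip: Bystander: crocodile clip with red handles, 86 mm long along its own y, 13 mm wide, 22 mm high, lying on the other side of the keeper. Origin: centre of its underside. Leave it.
- grease_jar: Bystander: cream jar with blue lid, 68 mm diameter, 61 mm high. Origin: centre of its underside. Leave it.
- glass_flask: Bystander: small glass flask with a ball stopper, 60 mm diameter, 106 mm high. Origin: centre of its underside. Leave it.
- tall_bottle: Bystander: clear water bottle with a straw, 64 mm diameter, 315 mm high. Origin: centre of its underside. Leave it. Other equipment stands fixed along the back (from x = 0.65, up to 0.21 m high) and the sides (beyond 0.34 m from the middle line, up to 0.07 m high).
There are look-alikes about, which are no part of the job. What is shaped like the keeper but green or orange is not meant.

How it is judged:
By the outcome, as a careful person would: the job done as asked, in the order asked, and still so for the second after the job is handed in, with the robot touching nothing.
It also fails if it takes over 72 s, if anything falls off the work surface, if the arm or the gripper's body presses on something with over 40 N, if the wrist force passes 120 N, or if a joint passes its speed limit or range.

## Working session

There is one attempt and no reset: what is moved stays moved. The work goes in short steps, Python scripts to look and compute and a tool call to move; the robot and the scene stay as the last step left them, time stands still between calls to the robot, and variables do not carry over. Pictures are saved under pics/ and viewed, at most 10 in all, crops included, and the job is handed in when it is done.

Besides the shell and the picture viewer there is one more tool, called after "Call:" by a JSON object that holds its "op" and its "data". move_arm: Moves the arm, as the interface text tells. Its arguments: {"type":"object","properties":{"commands":{"type":"array","items":{"type":"number"}},"grip_force":{"type":"number"}},"required":["commands"]}

```bash
mkdir -p pics; cat > h.py <<'E'
import numpy as np, cv2
from workcell import observe, camera, camera_model, close_job, grasp_offset
def snap(n,f):
    m=camera_model(n); im=camera(n); cv2.imwrite('pics/'+f,im[:,:,::-1]); np.savez('pics/'+f+'.npz',im=im,R=m['R'],t=m['t'],k=[m['vertical_fov'],m['cx'],m['cy']]); return im
def load(f):
    d=np.load('pics/'+f+'.npz'); return d['im'],np.array(d['R']),np.array(d['t']),d['k']
def ray(f,u,v,z):
    im,R,t,k=load(f); F=192/np.tan(np.radians(k[0]/2))
    d=R.T@np.array([(u-k[1])/F,(v-k[2])/F,1]); c=-R.T@t
    return (c+d*(z-c[2])/d[2]).round(1)
def proj(f,X):
    im,R,t,k=load(f); F=192/np.tan(np.radians(k[0]/2)); p=R@np.array(X)+t
    return (np.array([k[1],k[2]])+F*p[:2]/p[2]).round(1)
def crop(f,x0,y0,x1,y1,s,o):
    im=load(f)[0][y0:y1,x0:x1,::-1]; cv2.imwrite('pics/'+o,cv2.resize(im,None,fx=s,fy=s,interpolation=cv2.INTER_CUBIC))
E
python3 - <<'E'
from h import *
a=snap('top','top0.png');b=snap('scene','sc0.png')
cv2.imwrite('pics/both.png',np.vstack([a,b])[:,:,::-1])
o=observe();print(o['tool_pos'],o['eef_rot'],o['time'],grasp_offset)
for n in('top','scene'):
  m=camera_model(n);print(-np.array(m['R']).T@m['t'],m['vertical_fov'],m['R'])
crop('top0.png',0,0,512,384,1.56,'t0.png')
E
```

```text
[ 149.01724401 -657.62390202  217.20556166] [-3.13952648e+00 -5.52927439e-05  2.22820615e-01] 0.1 -18.700000000000003
[ 415.29261855   10.41987556 1024.69286075] 51.74568867543173 [[-0.00327225 -0.9998716  -0.01568653]
 [-0.99542978  0.00475405 -0.09537795]
 [ 0.09544028  0.01530274 -0.99531753]]
[-22.1714744  608.95501521 483.25745681] 55.97960923452874 [[-0.74799192 -0.66364261  0.00930473]
 [-0.28976803  0.31392087 -0.90415053]
 [ 0.59711186 -0.6789935  -0.42711269]]
```

View pics/t0.png

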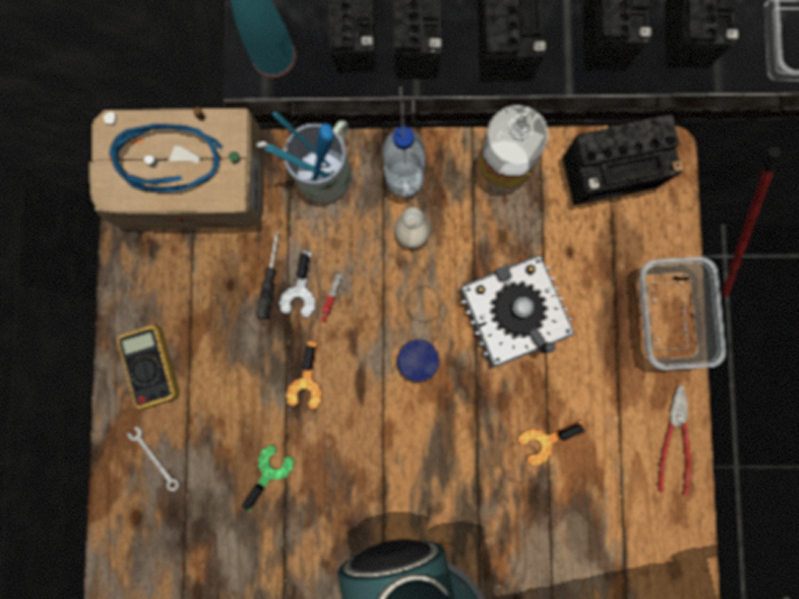

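View pics/sc0.png

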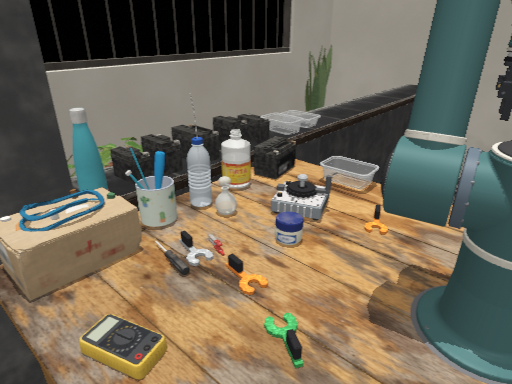

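The top view (scaled 1.56) shows four C-shaped things: steel at (298,290), orange at (305,375) and (550,442), and green at (268,475). Only the steel one fits the keeper, and it lies between the screwdriver and the red clip. The regulator dial is at (520,308). Next is an enlarged crop of the keeper and regulator to confirm.

```bash
python3 - <<'E'
from h import *
im=load('top0.png')[0][:,:,::-1]
a=cv2.resize(im[145:225,155:235],None,fx=5,fy=5,interpolation=cv2.INTER_CUBIC)
b=cv2.resize(im[160:240,290:370],None,fx=5,fy=5,interpolation=cv2.INTER_CUBIC)
cv2.imwrite('pics/c0.png',np.hstack([a,b]))
E
```

```text
(no output)
```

View pics/c0.png

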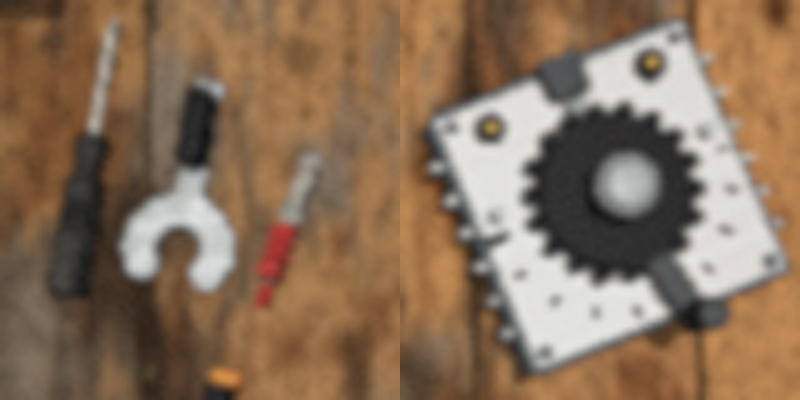

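The crop confirms the steel keeper: eye at crop (179,242), black grip at (198,123), gap facing down, towards the robot. On the regulator, the spindle head is at (628,183), the post top at (707,312), and the studs at (490,127) and (650,63).

```bash
python3 - <<'E'
from h import *
P=lambda u,v,x0,y0,z:ray('top0.png',(u+.5)/5+x0-.5,(v+.5)/5+y0-.5,z)
L=lambda u,v,z:P(u,v,155,145,z); G=lambda u,v,z:P(u-400,v,290,160,z)
eye=L(179,242,8);grip=L(198,122,34);end=L(212,84,8)
print('eye',eye,'grip',grip,'dist',np.linalg.norm((grip-eye)[:2]),'yaw',np.arctan2(*(grip-eye)[[1,0]]))
sp=G(628,183,100);post=G(707,312,103);s1=G(490,127,57);s2=G(650,63,57);blk=G(565,77,59)
corners=[G(683,20,45),G(787,270,45),G(530,373,45),G(432,122,45)]
print('sp',sp,'post',post,np.linalg.norm((post-sp)[:2]),'studs',s1,s2,np.linalg.norm(s1-s2),'blk',blk)
print('corners',corners,np.mean(corners,0))
d=(s1-s2)[:2];ry=np.arctan2(d[1],d[0])-np.pi/2;print('regyaw',ry)
d=(post-sp)[:2];print('lever',(np.arctan2(d[1],d[0])-ry-np.pi/2))
print('screw',L(75,225,10),L(113,25,5),'clip',L(313,160,10),L(262,300,10))
for n,p in dict(flask=(411,228,60),jar=(418,360,61),bottle=(403,137,300)).items(): print(n,ray('top0.png',p[0]/1.5605,p[1]/1.5605,p[2]))
E
```

```text
eye [527.8 198.4   8. ] grip [586.1 184.7  34. ] dist 59.88806224950018 yaw -0.2308038328983805
sp [ 508.4 -158.6  100. ] post [ 447.8 -193.2  103. ] 69.78194608922853 studs [540.7 -99.4  57. ] [ 572.1 -178.6   57. ] 85.19741780124558 blk [ 565.  -136.4   59. ]
corners [array([ 595.6, -197.9,   45. ]), array([ 470.4, -245.9,   45. ]), array([ 420.2, -118.5,   45. ]), array([544.9, -72. ,  45. ])] [ 507.775 -158.575   45.   ]
regyaw 0.37745494804793234
lever -4.571053306528038
screw [536.7 252.1  10. ] [643.  235.2   5. ] clip [570.  128.9  10. ] [497.3 154.7  10. ]
flask [638.1   8.9  60. ]
jar [429.  -1.  61.]
bottle [694.8  18.4 300. ]
```

Distances agree with the sizes given: post radius 70, eye to grip 60, and the lever at about 5 clicks. I'm moving over towards the lever post.

Call:
{"op": "move_arm", "data": {"commands": [0,0,0,2.8,-2.75,0,0,0,0,0,2.8,-2.75,0,0,0,0,0,2.8,-2.75,0,0,0,0,0,2.8,-2.75,0,0,0,0,0,2.8,-2.75,0,0,0,0,0,2.8,-2.75,0,0,0,0,0,2.8,-2.75,0,0,0,0,0,2.8,-2.75,0,0,0,0,0,2.8,-2.75,0,0,0,0,0,2.8,-2.75,0,0,0,0,0,2.8,-2.75,0,0,0,0,0,2.8,-2.75,0,0], "grip_force": 15}}

```text
time: 1.1
tool_pos: [404.2, -260.3, 218.1]
eef_rot: [-3.141, 0.0, 0.223]
wrist_force: [0.8, -0.6, -0.3]
gripper_width: 43.9
gripper_force: 0.0
```

Call:
{"op": "move_arm", "data": {"commands": [0,0,-0.122,0,0,0,0,0,0,-0.122,0,0,0,0,0,0,-0.122,0,0,0,0,0,0,-0.122,0,0,0,0,0,0,-0.122,0,0,0,0,0,0,-0.122,0,0,0,0,0,0,0,0,0,0,0]}}

```text
time: 1.68
tool_pos: [403.6, -261.9, 217.9]
eef_rot: [-3.141, -0.0, 0.958]
wrist_force: [-0.4, -1.0, 0.5]
gripper_width: 43.9
gripper_force: 0.0
```

```bash
cat >> h.py <<'E'
def delta(x,y,z,yaw=None):
    o=observe(); p=np.array(o['tool_pos']); s=o['eef_rot'][2]
    d=np.array([x,y,z])-p; yaw=s if yaw is None else yaw
    sh=lambda a:(np.array([d[0]*np.cos(a)+d[1]*np.sin(a),d[0]*np.sin(a)-d[1]*np.cos(a),-d[2]])/10).round(2)
    print('t',o['time'],'pos',p.round(1),'rpy',np.round(o['eef_rot'],3),'w',round(o['gripper_width'],1),'F',np.round(o['wrist_force'],1),'| rz',round(s-yaw,3),'shift cm now-yaw',sh(s),'after turn',sh(yaw))
E
python3 - <<'E'
from h import *
snap('wrist','w1.png'); delta(447.5,-194.5,140); m=camera_model('wrist'); print(m['R']); print(-np.array(m['R']).T@m['t'])
crop('w1.png',0,0,512,384,1.5,'w1c.png')
print(proj('w1.png',(508.2,-158.6,100)),proj('w1.png',(447,-194.5,103)))
E
```

```text
t 1.7333 pos [ 403.6 -262.   218. ] rpy [-3.141 -0.     0.952] w 43.8 F [-0.2  0.1 -0.3] | rz 0.0 shift cm now-yaw [ 8.04 -0.33  7.8 ] after turn [ 8.04 -0.33  7.8 ]
[[ 0.81560471 -0.57860849  0.00108144]
 [-0.55995253 -0.78883378  0.2533662 ]
 [-0.14574676 -0.20725222 -0.96736984]]
[ 441.50616531 -208.83106279  384.09096791]
[285.2   6.2] [248.5  90.8]
```

View pics/w1c.png

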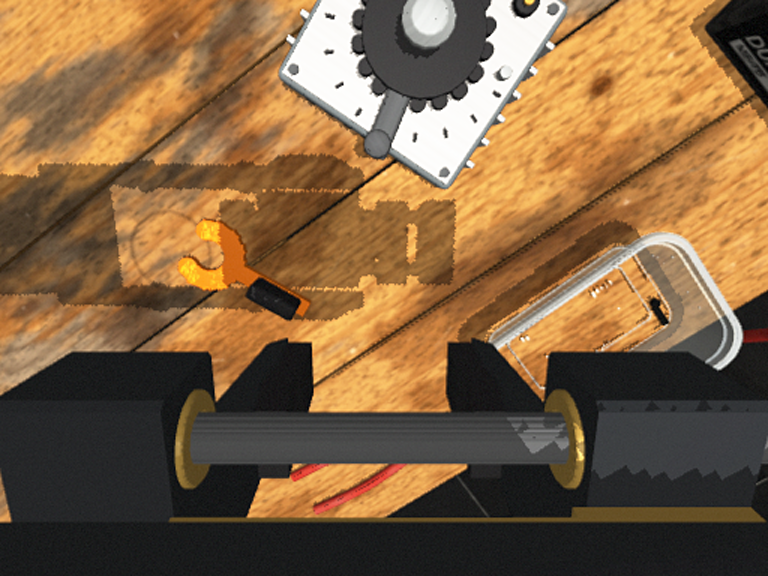

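The wrist picture (scaled 1.5) shows the spindle head at (430,17), partly cut off at the top edge, and the post top at (378,141). Both are close to where the calibration puts them.

```bash
python3 - <<'E'
from h import *
print(ray('w1.png',430/1.5,17/1.5,100),ray('w1.png',378/1.5,141/1.5,103))
delta(446,-195.5,69)
E
```

```text
[ 507.1 -162.3  100. ] [ 448.  -198.3  103. ]
t 1.7333 pos [ 403.6 -262.   218. ] rpy [-3.141 -0.     0.952] w 43.8 F [-0.2  0.1 -0.3] | rz 0.0 shift cm now-yaw [ 7.87 -0.4  14.9 ] after turn [ 7.87 -0.4  14.9 ]
```

Call:
{"op": "move_arm", "data": {"commands": [0,0,0,2.6,-0.1,0,0,0,0,0,2.6,-0.1,0,0,0,0,0,2.65,0,0,0,0,0,0,0,0,2.5,0,0,0,0,0,0,2.5,0,0,0,0,0,0,2.5,0,0,0,0,0,0,2.5,0,0,0,0,0,0,2.5,0,0,0,0,0,0,2.4,0,0,0,0,0,0,0,0,0,0,0,0,0,0,0]}}

```text
time: 2.65
tool_pos: [446.2, -196.3, 68.1]
eef_rot: [-3.138, 0.001, 0.952]
wrist_force: [-0.4, -0.1, -0.2]
gripper_width: 44.0
gripper_force: 0.0
```

Call:
{"op": "move_arm", "data": {"commands": [0,0,0,0,0,0,1,0,0,0,0,0,0,1,0,0,0,0,0,0,1,0,0,0,0,0,0,1,0,0,0,0,0,0,1,0,0,0,0,0,0,1], "grip_force": 8}}

```text
time: 3.15
tool_pos: [447.9, -197.2, 70.7]
eef_rot: [3.141, 0.0, 0.955]
wrist_force: [-2.7, 1.9, 4.9]
gripper_width: 15.9
gripper_force: 8.0
```

Call:
{"op": "move_arm", "data": {"commands": [0,0,0.11,0.35,-0.71,0,1,0,0,0.11,0.35,-0.71,0,1,0,0,0.11,0.35,-0.71,0,1,0,0,0.11,0.35,-0.71,0,1,0,0,0.11,0.35,-0.71,0,1,0,0,0.11,0.35,-0.71,0,1]}}

```text
time: 3.65
tool_pos: [438.5, -152.3, 70.7]
eef_rot: [3.139, -0.002, 0.289]
wrist_force: [1.1, -2.7, 2.9]
gripper_width: 15.5
gripper_force: 8.0
```

Call:
{"op": "move_arm", "data": {"commands": [0,0,0.11,0.35,-0.71,0,1,0,0,0.11,0.35,-0.71,0,1,0,0,0.11,0.35,-0.71,0,1,0,0,0.11,0.35,-0.71,0,1,0,0,0.11,0.35,-0.71,0,1,0,0,0.11,0.35,-0.71,0,1,0,0,0.11,0.35,-0.71,0,1,0,0,0.11,0.35,-0.71,0,1,0,0,0.11,0.35,-0.71,0,1,0,0,0,0,0,0,1]}}

```text
time: 4.48
tool_pos: [480.1, -96.6, 70.8]
eef_rot: [-3.14, -0.008, -0.699]
wrist_force: [6.3, -5.6, -3.2]
gripper_width: 15.9
gripper_force: 8.0
```

```bash
python3 - <<'E'
from h import *
delta(482,-92,70)
E
```

```text
t 4.4833 pos [480.1 -96.6  70.8] rpy [-3.14  -0.008 -0.699] w 15.9 F [ 6.3 -5.6 -3.2] | rz 0.0 shift cm now-yaw [-0.16 -0.47  0.08] after turn [-0.16 -0.47  0.08]
```

Call:
{"op": "move_arm", "data": {"commands": [0,0,0,0,0,0,1,0,0,0.05,0.15,-0.35,0,1,0,0,0.05,0.15,-0.35,0,1,0,0,0,0,0,0,1], "grip_force": 25}}

```text
time: 4.82
tool_pos: [482.4, -95.8, 70.6]
eef_rot: [3.135, -0.004, -0.794]
wrist_force: [-7.4, -14.6, 7.3]
gripper_width: 14.7
gripper_force: 25.0
```

Call:
{"op": "move_arm", "data": {"commands": [0,0,0,0.1,-0.3,0,1,0,0,0,0,0,0,1]}}

```text
time: 4.98
tool_pos: [482.5, -95.7, 70.4]
eef_rot: [3.129, -0.001, -0.791]
wrist_force: [-15.1, -19.3, 12.3]
gripper_width: 15.0
gripper_force: 25.0
```

The post stopped against the end stop: no movement at about 24 N. Now back by 1.396 rad.

Call:
{"op": "move_arm", "data": {"commands": [0,0,-0.116,-0.28,0.79,0,1,0,0,-0.116,-0.28,0.79,0,1,0,0,-0.116,-0.28,0.79,0,1,0,0,-0.116,-0.28,0.79,0,1,0,0,-0.116,-0.28,0.79,0,1,0,0,-0.116,-0.28,0.79,0,1,0,0,-0.116,-0.28,0.79,0,1,0,0,-0.116,-0.28,0.79,0,1,0,0,-0.116,-0.28,0.79,0,1,0,0,-0.116,-0.28,0.79,0,1,0,0,-0.116,-0.28,0.79,0,1], "grip_force": 15}}

```text
time: 5.9
tool_pos: [437.3, -162.6, 70.3]
eef_rot: [-3.136, 0.004, 0.487]
wrist_force: [-12.0, 3.1, 15.2]
gripper_width: 15.4
gripper_force: 15.0
```

```bash
python3 - <<'E'
from h import *
delta(437.4,-175.4,69,0.606)
E
```

```text
t 5.9 pos [ 437.3 -162.6   70.3] rpy [-3.136  0.004  0.487] w 15.4 F [-12.    3.1  15.2] | rz -0.119 shift cm now-yaw [-0.59  1.14  0.13] after turn [-0.72  1.06  0.13]
```

Call:
{"op": "move_arm", "data": {"commands": [0,0,-0.06,-0.35,0.55,0,1,0,0,-0.06,-0.35,0.55,0,1,0,0,0,0,0,0,1]}}

```text
time: 6.15
tool_pos: [438.7, -176.9, 70.3]
eef_rot: [-3.14, 0.001, 0.603]
wrist_force: [-5.5, 2.0, 9.3]
gripper_width: 15.2
gripper_force: 15.0
```

```bash
python3 - <<'E'
from h import *
delta(437.4,-175.4,69)
E
```

```text
t 6.15 pos [ 438.7 -176.9   70.3] rpy [-3.14e+00  1.00e-03  6.03e-01] w 15.2 F [-5.5  2.   9.3] | rz 0.0 shift cm now-yaw [-0.02 -0.2   0.13] after turn [-0.02 -0.2   0.13]
```

Call:
{"op": "move_arm", "data": {"commands": [0,0,0,0,0,0,0,0,0,0,0,0,0,0,0,0,0,0,0,0,0,0,0,0,0,0,0,0,0,0,0,0,0,-2,0,0,0,0,0,0,-3,0,0,0,0,0,0,-3,0,0,0,0,0,0,-3,0,0,0,0,0,0,-3,0,0,0,0,-1,0,0,0,0,0,0,-3,0,0,0,0,0,0,-3,0,0,0]}}

```text
time: 7.15
tool_pos: [382.2, -216.5, 209.9]
eef_rot: [3.14, -0.001, 0.604]
wrist_force: [-0.5, 0.1, -0.5]
gripper_width: 43.9
gripper_force: 0.0
```

```bash
python3 - <<'E'
from h import *
snap('wrist','w2.png'); crop('w2.png',120,0,512,288,2,'w2c.png'); 
import math
for n in range(6):
  L=.38+math.pi/2+.3491*n; p=proj('w2.png',(507.9+72*math.cos(L),-160.7+72*math.sin(L),103)); print(n,(p-[120,0])*2)
print((proj('w2.png',(507.9,-160.7,100))-[120,0])*2)
delta(588,184.5,180,-.23)
E
```

```text
0 [146.8 -15.6]
1 [146.6  56.6]
2 [167.8 122.4]
3 [206.8 175. ]
4 [258.6 209.6]
5 [317.4 223.6]
[329.8  33.6]
t 7.2 pos [ 377.6 -218.5  209. ] rpy [-3.141  0.004  0.602] w 44.3 F [-1.8 -0.9 -0.4] | rz 0.832 shift cm now-yaw [ 40.16 -21.32   2.9 ] after turn [ 11.3  -44.04   2.9 ]
```

View pics/w2c.png

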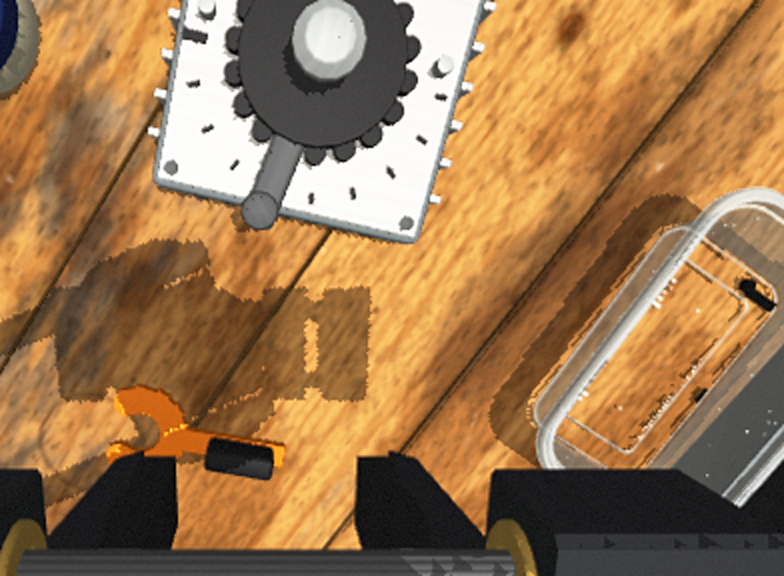

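The post is at crop (260,210). The click-4 prediction is (259,210), so the lever is at four clicks. Next, move to the keeper.

Call:
{"op": "move_arm", "data": {"commands": [0,0,0,2.67,-2.52,0,0,0,0,0,2.67,-2.52,0,0,0,0,0,2.67,-2.52,0,0,0,0,0,2.67,-2.52,0,0,0,0,0,2.67,-2.52,0,0,0,0,0,2.67,-2.52,0,0,0,0,0,2.67,-2.52,0,0,0,0,0,2.67,-2.52,0,0,0,0,0,2.67,-2.52,0,0,0,0,0,2.67,-2.52,0,0,0,0,0,2.67,-2.52,0,0,0,0,0,2.67,-2.52,0,0]}}

```text
time: 8.2
tool_pos: [475.0, 216.3, 208.7]
eef_rot: [3.142, 0.0, 0.601]
wrist_force: [1.5, 0.0, -0.2]
gripper_width: 44.0
gripper_force: 0.0
```

Call:
{"op": "move_arm", "data": {"commands": [0,0,0.119,0,0,0,0,0,0,0.119,0,0,0,0,0,0,0.119,0,0,0,0,0,0,0.119,0,0,0,0,0,0,0.119,0,0,0,0,0,0,0.119,0,0,0,0,0,0,0.119,0,0,0,0,0,0,0,0,0,0,0]}}

```text
time: 8.87
tool_pos: [475.0, 214.2, 208.5]
eef_rot: [3.141, 0.001, -0.235]
wrist_force: [-0.4, -0.1, 0.6]
gripper_width: 44.1
gripper_force: 0.0
```

```bash
python3 - <<'E'
from h import *
snap('wrist','w3.png'); crop('w3.png',60,0,460,300,2,'w3c.png'); delta(588,184.5,70)
E
```

```text
t 8.9167 pos [475.  214.2 208.7] rpy [ 3.141e+00  1.000e-03 -2.300e-01] w 43.8 F [0.7 0.  0.1] | rz 0.0 shift cm now-yaw [11.68  0.32 13.87] after turn [11.68  0.32 13.87]
```

View pics/w3c.png

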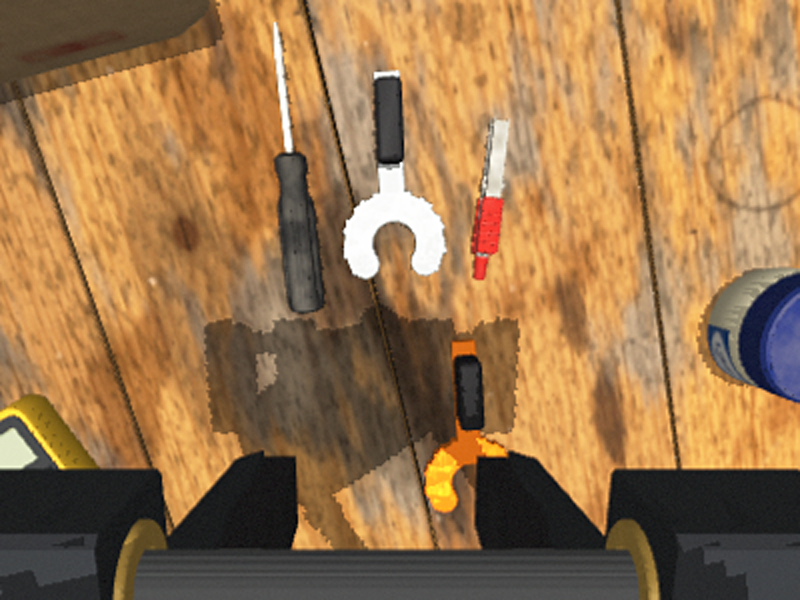

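The wrist view shows the steel keeper with its eye at (394,241) and block top at (389,118), the screwdriver to its left and the clip to its right, both clear. The lower orange one is a look-alike.

```bash
python3 - <<'E'
from h import *
g=lambda u,v,z:ray('w3.png',u/2+60,v/2,z)
e=g(394,241,8);b=g(389,118,34);t=g(387,73,8);print(e,b,t,np.linalg.norm((b-e)[:2]),np.arctan2(*(b-e)[[1,0]]),np.arctan2(*(t-e)[[1,0]]))
print(g(375,118,34),g(403,118,34))
c=b;delta(c[0],c[1],60)
E
```

```text
[525.3 197.4   8. ] [584.9 186.3  34. ] [610.1 181.3   8. ] 60.6248298966686 -0.18413202192941888 -0.18762536403569816
[586.5 193.1  34. ] [583.3 179.6  34. ]
t 8.9167 pos [475.  214.2 208.7] rpy [ 3.141e+00  1.000e-03 -2.300e-01] w 43.8 F [0.7 0.  0.1] | rz 0.0 shift cm now-yaw [11.34  0.22 14.87] after turn [11.34  0.22 14.87]
```

Call:
{"op": "move_arm", "data": {"commands": [0,0,-0.03,0,0,0,0,0,0,0,2.9,0.15,0,0,0,0,0,2.9,0.15,0,0,0,0,0,2.9,0.15,0,0,0,0,0,2.8,0.15,0,0,0,0,0,0,0,3.2,0,0,0,0,0,0,3.2,0,0,0,0,0,0,3.2,0,0,0,0,0,0,3.2,0,0,0,0,0,0,3.2,0,0,0,0,0,0,0,0]}}

```text
time: 9.83
tool_pos: [580.6, 183.6, 41.5]
eef_rot: [3.135, 0.012, -0.199]
wrist_force: [-1.4, -0.2, -1.4]
gripper_width: 44.1
gripper_force: 0.0
```

```bash
python3 - <<'E'
from h import *
delta(586.5,185.5,7,-.2)
E
```

```text
t 9.8333 pos [580.6 183.6  41.5] rpy [ 3.135  0.012 -0.199] w 44.1 F [-1.4 -0.2 -1.4] | rz 0.001 shift cm now-yaw [ 0.54 -0.3   3.45] after turn [ 0.54 -0.31  3.45]
```

Call:
{"op": "move_arm", "data": {"commands": [0,0,0,0,0,0,0,0,0,0,0,0,0,0]}}

```text
time: 10.0
tool_pos: [587.8, 185.7, 50.7]
eef_rot: [-3.141, -0.001, -0.201]
wrist_force: [0.5, -0.1, 0.4]
gripper_width: 43.8
gripper_force: 0.0
```

Call:
{"op": "move_arm", "data": {"commands": [0,0,0,-0.1,0,1.5,0,0,0,0,0,0,1.5,0,0,0,0,0,0,1.3,0,0,0,0,0,0,0,0,0,0,0,0,0,0,0,0,0,0,0,0,0,1,0,0,0,0,0,0,1,0,0,0,0,0,0,1,0,0,0,0,0,0,1,0,0,0,0,0,0,1,0,0,0,0,0,0,1], "grip_force": 30}}

```text
time: 10.92
tool_pos: [586.2, 185.6, 7.0]
eef_rot: [-3.141, -0.001, -0.202]
wrist_force: [-1.5, 0.0, 2.0]
gripper_width: 13.3
gripper_force: 30.0
```

Call:
{"op": "move_arm", "data": {"commands": [0,0,0,0,0,-2,1,0,0,0,0,0,-3.2,1,0,0,0,0,0,-3.2,1,0,0,0,0,0,-3.3,1,0,0,0,0,0,-3.3,1,0,0,0,-0.44,3.43,0,1,0,0,0,-0.44,3.43,0,1,0,0,0,-0.44,3.43,0,1,0,0,0,-0.44,3.43,0,1,0,0,0,-0.44,3.43,0,1,0,0,0,-0.44,3.43,0,1,0,0,0,-0.44,3.43,0,1]}}

```text
time: 11.92
tool_pos: [506.3, -44.7, 156.2]
eef_rot: [3.142, 0.0, -0.202]
wrist_force: [1.2, -0.7, -1.8]
gripper_width: 13.4
gripper_force: 30.0
```

Call:
{"op": "move_arm", "data": {"commands": [0,0,-0.118,0,0,0,1,0,0,-0.118,0,0,0,1,0,0,-0.118,0,0,0,1,0,0,-0.118,0,0,0,1,0,0,-0.118,0,0,0,1,0,0,-0.118,0,0,0,1,0,0,-0.118,0,0,0,1,0,0,-0.118,0,0,0,1,0,0,-0.118,0,0,0,1,0,0,-0.118,0,0,0,1,0,0,-0.118,0,0,0,1,0,0,-0.118,0,0,0,1]}}

```text
time: 12.92
tool_pos: [507.0, -43.3, 156.0]
eef_rot: [-3.141, 0.0, 1.22]
wrist_force: [0.1, -0.3, -1.4]
gripper_width: 13.2
gripper_force: 30.0
```

Call:
{"op": "move_arm", "data": {"commands": [0,0,-0.118,0,0,0,1,0,0,-0.118,0,0,0,1,0,0,-0.118,0,0,0,1,0,0,0,0,0,0,1,0,0,0,0,0,0,1]}}

```text
time: 13.33
tool_pos: [507.1, -43.4, 156.1]
eef_rot: [-3.141, -0.0, 1.564]
wrist_force: [-0.3, 0.5, -1.6]
gripper_width: 13.2
gripper_force: 30.0
```

```bash
python3 - <<'E'
from h import *
delta(507.9,-30,77,1.571)
snap('top','top1.png'); snap('wrist','w4.png')
a=cv2.resize(load('top1.png')[0][130:250,230:380,::-1],(562,450),interpolation=cv2.INTER_CUBIC)
cv2.imwrite('pics/t1c.png',a)
E
```

```text
t 13.3333 pos [507.1 -43.4 156.1] rpy [-3.141 -0.     1.564] w 13.2 F [-0.3  0.5 -1.6] | rz -0.007 shift cm now-yaw [1.34 0.07 7.91] after turn [1.34 0.08 7.91]
```

View pics/t1c.png

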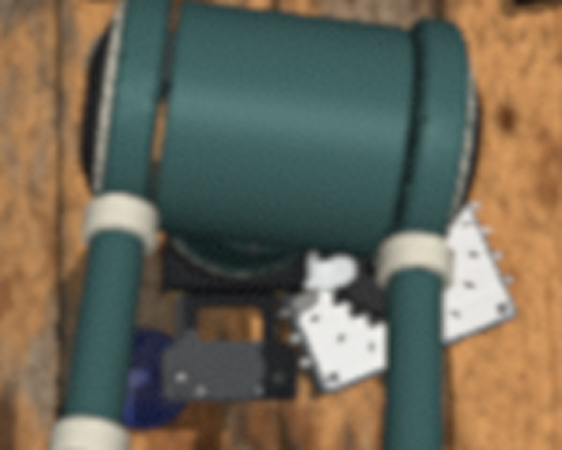

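The top view is blocked by the arm, showing only one keeper tip at (332,270) to the left of the dial. I'll lower to sliding height and check with the scene camera.

Call:
{"op": "move_arm", "data": {"commands": [0,0,-0.007,0,0.07,2.5,1,0,0,0,0,0,2.5,1,0,0,0,0,0,1.5,1,0,0,0,0,0,1.2,1,0,0,0,0,0,0,1,0,0,0,0,0,0,1]}}

```text
time: 13.93
tool_pos: [507.7, -43.4, 79.0]
eef_rot: [-3.14, -0.0, 1.574]
wrist_force: [-0.2, -0.0, -1.0]
gripper_width: 13.6
gripper_force: 30.0
```

```bash
python3 - <<'E'
from h import *
delta(507.9,-98.7,79,1.571)
snap('scene','s2.png'); p=proj('s2.png',(508,-120,80)); print(p)
x,y=int(p[0])-50,int(p[1])-38
crop('s2.png',x,y,x+100,y+75,7,'s2c.png'); S=lambda X:print(((proj('s2.png',X)-[x,y])*7).round())
S((507.9,-160.7,100));S((507.9,-105.4,80));S((507.9,-160.7,66));S((507.9+15,-160.7,86))
E
```

```text
t 13.9333 pos [507.7 -43.4  79. ] rpy [-3.14  -0.     1.574] w 13.6 F [-0.2 -0.  -1. ] | rz 0.003 shift cm now-yaw [-5.53 -0.    0.  ] after turn [-5.53  0.01  0.  ]
[292.7 184.9]
[420. 195.]
[332. 284.]
[415. 274.]
[387. 218.]
```

View pics/s2c.png

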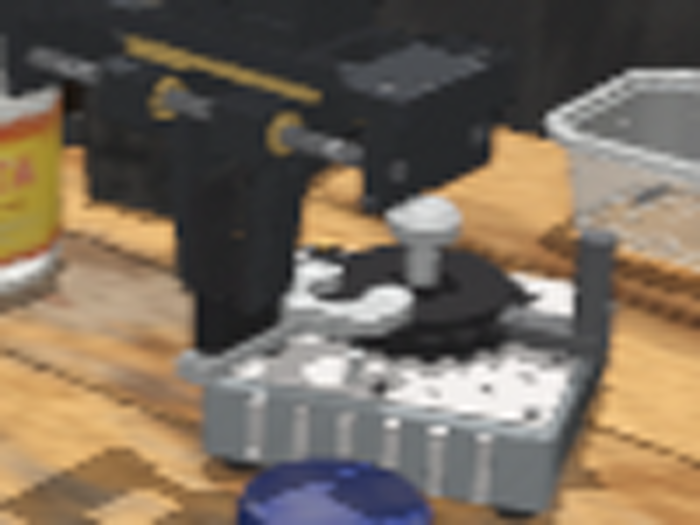

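The scene crop shows the keeper level over the dial, its gap facing the spindle between the tips at (320,268) and (400,305). It sits below the head at (425,212). Sliding it in.

Call:
{"op": "move_arm", "data": {"commands": [0,0,0,-0.8,0.01,0,1,0,0,0,-0.8,0,0,1,0,0,0,-0.8,0,0,1,0,0,0,-0.6,0,0,1,0,0,0,-0.5,0,0,1,0,0,0,-0.4,0,0,1,0,0,0,0,0,0,1]}}

```text
time: 14.57
tool_pos: [508.4, -83.4, 79.5]
eef_rot: [3.141, 0.0, 1.574]
wrist_force: [0.9, -0.9, -0.8]
gripper_width: 13.5
gripper_force: 30.0
```

Call:
{"op": "move_arm", "data": {"commands": [0,0,0,-0.5,0,0,1,0,0,0,-0.5,0,0,1,0,0,0,-0.5,0,0,1,0,0,0,0,0,0,1]}}

```text
time: 14.9
tool_pos: [508.5, -98.2, 79.4]
eef_rot: [3.141, 0.0, 1.574]
wrist_force: [-0.4, -0.2, -0.8]
gripper_width: 13.6
gripper_force: 30.0
```

Call:
{"op": "move_arm", "data": {"commands": [0,0,0,0,0,0.2,1,0,0,0,0,0,0.2,1,0,0,0,0,0,0.1,1,0,0,0,0,0,0,1]}}

```text
time: 15.23
tool_pos: [508.0, -97.1, 73.9]
eef_rot: [-3.141, -0.0, 1.575]
wrist_force: [-0.4, 0.3, -0.1]
gripper_width: 13.0
gripper_force: 30.0
```

Call:
{"op": "move_arm", "data": {"commands": [0,0,0,0,0,0.08,1,0,0,0,0,0,0,1]}}

```text
time: 15.4
tool_pos: [508.4, -97.3, 73.5]
eef_rot: [-3.141, -0.0, 1.575]
wrist_force: [-0.9, -0.1, -1.2]
gripper_width: 13.8
gripper_force: 30.0
```

```bash
python3 - <<'E'
from h import *
delta(507.9,-98.7,73)
snap('scene','s3.png'); x,y=242,146
crop('s3.png',x,y,x+100,y+75,7,'s3c.png'); S=lambda X:print(((proj('s3.png',X)-[x,y])*7).round())
E
```

```text
t 15.4 pos [508.4 -97.3  73.5] rpy [-3.141 -0.     1.575] w 13.8 F [-0.9 -0.1 -1.2] | rz 0.0 shift cm now-yaw [-0.14 -0.05  0.05] after turn [-0.14 -0.05  0.05]
```

View pics/s3c.png

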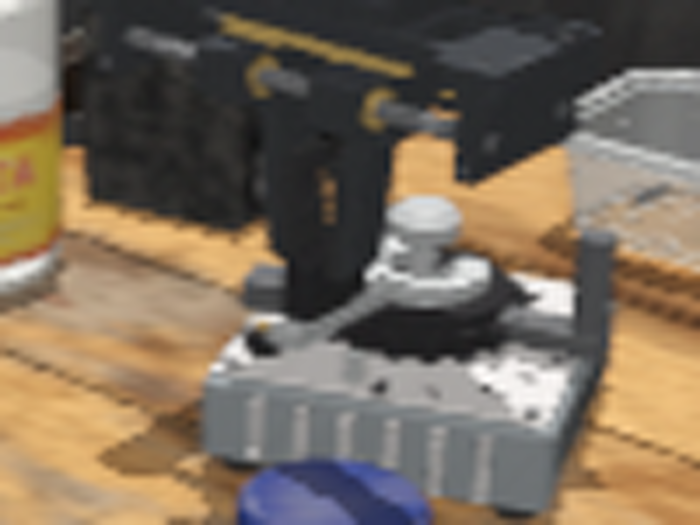

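The scene crop shows the keeper round the spindle, under the head at (423,220), with the post unmoved at (597,285). Lowering until it touches.

Call:
{"op": "move_arm", "data": {"commands": [0,0,0,-0.1,0,0.05,1,0,0,0,0,0,0.05,1,0,0,0,0,0,0,1]}}

```text
time: 15.7
tool_pos: [508.7, -98.5, 72.9]
eef_rot: [3.141, 0.0, 1.575]
wrist_force: [0.4, 0.6, 0.9]
gripper_width: 13.4
gripper_force: 30.0
```

Call:
{"op": "move_arm", "data": {"commands": [0,0,0,0,0,0.05,1,0,0,0,0,0,0,1]}}

```text
time: 15.87
tool_pos: [508.8, -98.4, 72.7]
eef_rot: [3.141, -0.0, 1.575]
wrist_force: [-1.4, 1.0, 4.5]
gripper_width: 13.5
gripper_force: 30.0
```

Contact at 4.5 N. Release and retreat straight up.

Call:
{"op": "move_arm", "data": {"commands": [0,0,0,0,0,0,0.2,0,0,0,0,0,0,0.2,0,0,0,0,0,0,0.2,0,0,0,0,0,0,0.2,0,0,0,0,0,-0.5,0.2,0,0,0,0,0,-1.5,0.2,0,0,0,0,0,-2.5,0.2,0,0,0,0,0,-3.5,0.2,0,0,0,0,0,-3.5,0.2,0,0,0,0,0,-3.5,0.2]}}

```text
time: 16.7
tool_pos: [507.9, -98.4, 223.6]
eef_rot: [-3.141, -0.0, 1.575]
wrist_force: [0.8, 0.5, 0.5]
gripper_width: 35.1
gripper_force: 0.0
```

Call:
{"op": "move_arm", "data": {"commands": [0,0,0,-3,0,0,0.2,0,0,0,-3,0,0,0.2,0,0,0,-3,0,0,0.2,0,0,0,-3,0,0,0.2,0,0,0,-3,0,0,0.2,0,0,0,-3,0,0,0.2,0,0,0,-3,0,0,0.2,0,0,0,-3,0,0,0.2,0,0,0,-3,0,0,0.2,0,0,0,-3,0,0,0.2,0,0,0,0,0,0,0.2]}}

```text
time: 17.62
tool_pos: [509.0, -403.6, 222.0]
eef_rot: [3.142, 0.003, 1.571]
wrist_force: [1.0, 1.0, 0.1]
gripper_width: 35.3
gripper_force: 0.0
```

```bash
python3 - <<'E'
from h import *
delta(508,-98,73)
snap('top','top2.png'); snap('scene','s4.png')
a=cv2.resize(load('top2.png')[0][160:240,290:370,::-1],(400,400),interpolation=cv2.INTER_CUBIC)
b=cv2.resize(load('s4.png')[0][150:220,245:315,::-1],(400,400),interpolation=cv2.INTER_CUBIC)
cv2.imwrite('pics/fin.png',np.hstack([a,b]))
E
```

```text
t 17.6167 pos [ 509.  -403.6  222. ] rpy [3.142e+00 3.000e-03 1.571e+00] w 35.3 F [1.  1.  0.1] | rz 0.0 shift cm now-yaw [30.56 -0.09 14.9 ] after turn [30.56 -0.09 14.9 ]
```

View pics/fin.png

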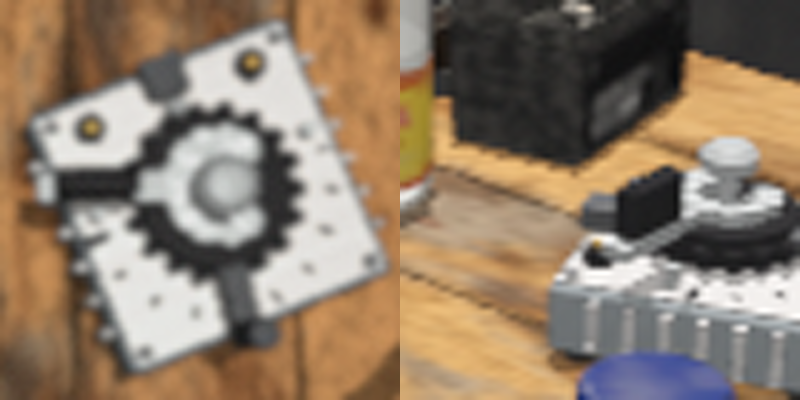

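The keeper lies flat around the spindle, and the post top is at crop (262,331). I'll check that against click 4 and hand in.

```bash
python3 - <<'E'
from h import *
p=ray('top2.png',(262.5)/5+289.5,331.5/5+159.5,103); L=np.arctan2(p[1]+159,p[0]-508.3)%(2*np.pi); a=L-.38-np.pi/2
print(p,a,a/.3491)
if 3.6<a/.3491<4.4: print(close_job())
E
```

```text
[ 439.1 -172.2  103. ] 1.3792834363430893 3.9509694538616134
the job is handed in; nothing more can be done
None
```

I set the lever at four clicks back from its clockwise stop and slid the steel keeper onto the spindle; the last pictures show it flat on the dial, and the job was handed in at about 18 s.

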